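# Stack the tip tins, unlatch the store cage and hold its gate wide

## Task

Get the tins ready to go into the store cage: set the blue tin squarely on the grey one on the tray, then the green tin squarely on the blue, and let go of them. Then squeeze the red catch on the cage fully in, after it the yellow one, take the gate by its upright black post and swing it out past its click stop until it stands about square to the cage front. A spring pulls the gate back, so finish while still holding the post with the gate wide open, and leave the column and the other things on the bench alone.

Things in the scene. Friction and masses are not known exactly. Their poses are not given: they have to be found in the camera images.
- grey_mid (a point): centre of the grey closed sheet-metal tin, 58 (x) x 84 (y) x 40 (z) mm, 0.2 to 0.4 kg, flat lid with a paper label; half-way up (20 mm above its underside); x is its short axis, y its long one, z up; it stands on a 6 mm thick aluminium tray and is the foot of the column
- blue_mid (a point): centre of the blue closed sheet-metal tin, 58 (x) x 84 (y) x 40 (z) mm, 0.2 to 0.4 kg, flat lid with a paper label; half-way up (20 mm above its underside); x is its short axis, y its long one, z up; at the right of the bench
- green_mid (a point): centre of the green closed sheet-metal tin, 58 (x) x 84 (y) x 40 (z) mm, 0.2 to 0.4 kg, flat lid with a paper label; half-way up (20 mm above its underside); x is its short axis, y its long one, z up; at the right of the bench
- red_grip (a point): middle between the two red upright jaws of the red catch on the cage's roof, 40 mm above the roof (190 mm above the bench), 16 mm below the jaws' tops; x points as the cage's x, y runs along the line in which the jaws are squeezed together. Each jaw is 24 mm wide (x) and 6 mm thick (y); outer faces 56 mm apart when latched, 28 mm when fully squeezed. Steel bolt, track and gate parts lie below 16 mm above the roof: keep fingertips above that. The yellow catch is 110 mm away
- yellow_grip (a point): middle between the two yellow upright jaws of the yellow catch on the cage's roof, 40 mm above the roof (190 mm above the bench), 16 mm below the jaws' tops; x points as the cage's x, y runs along the line in which the jaws are squeezed together. Each jaw is 24 mm wide (x) and 6 mm thick (y); outer faces 56 mm apart when latched, 28 mm when fully squeezed. Steel bolt, track and gate parts lie below 16 mm above the roof: keep fingertips above that. The red catch is 110 mm away
- red_catch (a joint): travel of the red catch in m: 0 latched, 0.014 fully squeezed. The two jaws are geared together (each moves inwards by this much), take about 4 N, and stay where they are left; the gate is free of this catch beyond 0.009
- yellow_catch (a joint): travel of the yellow catch in m: 0 latched, 0.014 fully squeezed. The two jaws are geared together (each moves inwards by this much), take about 4 N, and stay where they are left; the gate is free of this catch beyond 0.009
- gate_post (a point): upright black round post on the gate's top edge, 20 mm diameter, standing from 150 to 205 mm above the bench, the gate's handle; the point lies on its axis, 182 mm above the bench, and moves with the gate. The gate's top lies at 150 mm. When closed the post stands 62 mm in front of the line of the catches
- gate_hinge (a point): point on the gate's upright hinge line, at the same height as gate_post, at the left end of the cage front (seen from the robot); the post is 186 mm from it; fixed to the cage. The cage is grey sheet steel, 320 mm wide, 170 mm deep, 150 mm high, with a yellow barred gate 240 mm wide in its front; its x points into the cage, away from the gate
- gate (a joint): angle of the gate in rad: 0 closed, growing as it swings out towards the robot (clockwise seen from above), stop at 1.75. A spring pulls it shut (about 1 N at the post when closed, 3.5 N when wide); a sprung click stop at about 0.78 to 1.12 rad takes some 6 to 8 N at the post to pass; let go, the gate falls back from wide to that stop or shut
- grinder: black and silver angle grinder, about 290 x 120 x 65 mm, at the left; bystander, to be left alone; origin at the middle of its underside
- plates: stack of bare steel plates, 130 x 90 x 12 mm, at the left; bystander, to be left alone; origin at the middle of its underside
- jar: brass jar with black cap, 60 mm diameter, 75 mm high, at the far right; bystander, to be left alone; origin at the middle of its underside
- spray: blue spray can with red cap, 60 mm diameter, 170 mm high, far left; bystander, to be left alone; origin at the middle of its underside
- wrench: steel wrench, 180 mm long, near the robot, right; bystander, to be left alone; origin at the middle of its underside
- marker: red and white paint marker, 130 mm long, near the robot, in the middle; bystander, to be left alone; origin at the middle of its underside

How it is judged:
On the way, in this order (a step that is already met when the one before it is completed fails the run):
1. blue tin squarely on the grey one, let go (horizontal distance between blue_mid and grey_mid below 0.01 m and angle between the x axis of blue_mid and the x axis of grey_mid, either way round below 0.15 rad and z of blue_mid in the frame of grey_mid between 0.037 and 0.043 m and contact force between blue_tin and the fingers below 0.2 N), for 0.2 s.
2. green tin squarely on the blue one, let go (horizontal distance between green_mid and blue_mid below 0.01 m and angle between the x axis of green_mid and the x axis of blue_mid, either way round below 0.15 rad and z of green_mid in the frame of blue_mid between 0.037 and 0.043 m and contact force between green_tin and the fingers below 0.2 N), for 0.2 s.
3. red catch squeezed in, yellow still latched (value of joint red_catch above 0.009 m and value of joint yellow_catch below 0.004 m), for 0.1 s.
4. yellow catch squeezed in too (value of joint each of red_catch, yellow_catch above 0.009 m), for 0.1 s.
5. gate swung out past its click stop (value of joint gate above 1.12 rad), for 0.05 s.
At the end, for the whole second after the job is handed in: Fingers hold the gate still, over 1.35 rad open (over 1.5 N, nothing else touching it); both catches over 9 mm in; column grey-blue-green stands, each tin within 10 mm and 0.15 rad of the one below, grey within 20 mm of its start, fingers off the tins (all of step 1 and all of step 2 and all of step 4 and value of joint gate above 1.35 rad and velocity of joint gate between -0.1 and 0.1 rad/s and contact force between the fingers and gate above 1.5 N and not (contact force between gate and grinder above 0.2 N or contact force between gate and plates above 0.2 N or contact force between gate and jar above 0.2 N or contact force between gate and spray above 0.2 N or contact force between gate and wrench above 0.2 N or contact force between gate and marker above 0.2 N or contact force between gate and grey_tin above 0.2 N or contact force between gate and blue_tin above 0.2 N or contact force between gate and green_tin above 0.2 N) and distance of grey_mid from where it was at the start of the episode below 0.02 m and angle between green_mid's own z axis and vertical below 0.08 rad); the arm keeps its last pose, push and grip.
It fails at once if the yellow catch is squeezed while the red one is still latched (value of joint yellow_catch above 0.006 m and value of joint red_catch below 0.008 m).
It fails at once if a bystander is moved by more than 30 mm (distance of any of grinder, plates, jar, spray, wrench, marker from where it was at the start of the episode above 0.03 m).
It also fails if it takes over 72 s, if anything falls off the work surface, if the arm or the gripper's body presses on something with over 40 N, if the wrist force passes 120 N, or if a joint passes its speed limit or range.

## Robot

A 6-joint arm with a two-finger parallel gripper is mounted at the origin on the work surface. World frame = base frame: x ahead of the robot, y to its left, z up, the work surface at z = 0. Lengths are in m, angles in rad, forces in N, time in s.
With the tool pointing down it reaches from about 0.35 to 0.775 m from the base axis. Payload 7.3 kg.
Tool frame: the origin (TCP) lies midway between the tips of the shut fingers; the grasp point (between the pads) lies grasp_offset behind it (grasp_offset is the distance from the TCP to the grasp point, in m); z points along the fingers, y is the line along which they close (so a half turn about z gives the same grasp; the last joint's range is limited). The gripper opens to 92 mm and grips with 3 to 60 N. Pads are 19 mm wide; open, the fingers measure 130 mm over their backs; the gripper's body (75 mm by 190 mm) begins 47 mm behind the grasp point.
Start: joints at [1.075, 0.342, 1.524, -0, 1.275, -0.146], TCP at [0.18, 0.493, 0.227] pointing down, gripper open.
Joint ranges: [-2.53, 2.53], [-0.77, 2.02], [0.04, 2.7], [-1, 4.14], [0.28, 2.66], [-3.11, 3.11]. Speed limits (rad/s): [2.57, 2.57, 3.14, 3.14, 3.14, 3.14].

## Interface

Orientations are given as [roll, pitch, yaw] about the fixed x, y, z axes, in that order (R = Rz(yaw) Ry(pitch) Rx(roll)).
In Python, from cell import * gives the robot as it stands.
- The arm moves only by the tool step_arm, never from a script. Its argument "plan" is a list of rows, each a list of 5 numbers: the closure, from -1 (fully open) to 1 (shut), then the shift along the tool's x, y, z in m, then the turn about the tool's z in rad. In form: [[hand, x, y, z, twist], ...]. A call has 1 to 20 rows; each row is the pose to reach, as a shift and turn from the pose commanded when the call began, along the tool's axes at that moment; what a row does not reach only later rows make up. A row lasts 1/8 s, in which the tool goes at most 62.5 mm and 10.7 degrees, less where a joint would pass 70% of its speed; a pose out of reach is approached as far as the arm can. A call with a gripper value outside its range is refused whole. The fingers move at their own pace and stop on an object; "grip_force" is the grip in N (left out, the last holds). Time passes only in rows, so rows that repeat a pose let the fingers close. It gives the time, the measured TCP pose, the force, the opening and the grip force at its end, in the units of the state.
- observe(): the state, without advancing time (a new reading comes with each control period).
- read_camera(name): name is "side" or "top" or "wrist"; returns a dict with "img" (420x560x3 uint8, red, green, blue), "range_z" (420x560 float32, m along the optical axis (not along the pixel's ray), 0 where there is no reading), "fx", "fy", "cx", "cy" (pixels), "R" (3x3) and "t" (3): a world point X has camera coordinates R X + t; the wrist camera has in their place "T_tool_cam" (4x4, takes a point from camera to tool coordinates, whose origin is the TCP and whose axes are the flange's). Camera axes: x right, y down, z forward; pixel columns grow to the right and rows downward; lengths in m; the calibration is good to about 2 mm. A picture is of the moment at which its call begins: read the wrist's pose just before it.
- hand_in(): hands the job in; it is judged then, once.
The state is a dict: "time": time; "qpos": joint angles; "qvel": joint speeds; "joint_efforts": joint torques, N m; "tool_pos": TCP position; "tool_rot": TCP orientation; "contact_force": force on the tool from outside, world axes, zero at the start; "torque": the same for the moment, N m; "opening": finger opening in m; "grip_force": force on a finger pad.
Only numpy, scipy, OpenCV 4.12 (cv2) and the standard library are available. Lean on these libraries where they do the work, as an engineer would, in place of code of your own. Each camera call takes 0.05 s, during which the arm holds its last target. There are 200 camera calls.

## Working session

There is one attempt and no reset: what is moved stays moved. The work goes in short steps, Python scripts to look and compute and a tool call to move; the robot and the scene stay as the last step left them, time stands still between calls to the robot, and variables do not carry over. Pictures are saved under pics/ and viewed, at most 10 in all, crops included, and the job is handed in when it is done.

Besides the shell and the picture viewer there is one more tool, called after "Call:" by a JSON object that holds its "fn" and its "kwargs". step_arm: Moves the arm, as the interface text tells. Its arguments: {"type":"object","properties":{"plan":{"type":"array","items":{"type":"array","items":{"type":"number"}}},"grip_force":{"type":"number"}},"required":["plan"]}

```bash
mkdir -p pics; ls; cat > h.py <<'E'
from cell import *
import numpy as np, cv2
def snap(n,f):
    c=read_camera(n); cv2.imwrite('pics/'+f+'.png',c['img'][:,:,::-1]); np.savez('pics/'+f,**c); return c
def w(f,u,v,tool=None):
    c=np.load('pics/'+f+'.npz'); z=np.median([x for x in c['range_z'][int(v)-1:int(v)+2,int(u)-1:int(u)+2].ravel() if x>0] or [0])
    p=np.array([(u-c['cx'])/c['fx']*z,(v-c['cy'])/c['fy']*z,z])
    if 'R' in c: return c['R'].T@(p-c['t'])
    return c['T_tool_cam'][:3,:3]@p+c['T_tool_cam'][:3,3]
E
python3 - <<'E'
from h import *
np.set_printoptions(precision=3,suppress=True)
for n in('top','side'):
    c=snap(n,n+'0'); print(c['R'],c['t'],c['fx'])
print(observe()); 
try: print(grasp_offset)
except Exception as e: print(e)
E
```

```text
pics
[[-0.005 -1.     0.009]
 [-0.997  0.005 -0.077]
 [ 0.076 -0.01  -0.997]] [0.078 0.535 1.216] 380.5479051389101
[[ 0.993 -0.116  0.01 ]
 [-0.071 -0.669 -0.74 ]
 [ 0.092  0.734 -0.673]] [-0.511  0.201  1.418] 533.8309702255742
{'time': 0.1, 'qpos': array([ 1.075,  0.343,  1.525, -0.   ,  1.275, -0.146]), 'qvel': array([-0.001, -0.001, -0.001, -0.001, -0.003,  0.   ]), 'joint_efforts': array([  0.002, -43.201, -24.47 ,   0.072,   0.052,  -0.   ]), 'tool_pos': array([0.18 , 0.493, 0.226]), 'tool_rot': array([-3.14 , -0.   ,  2.792]), 'contact_force': array([-0.193, -0.116, -0.69 ]), 'torque': array([-0.01 ,  0.021, -0.043]), 'grip_force': 0.0, 'opening': 0.09168508046322306}
0.0188
```

View pics/top0.png

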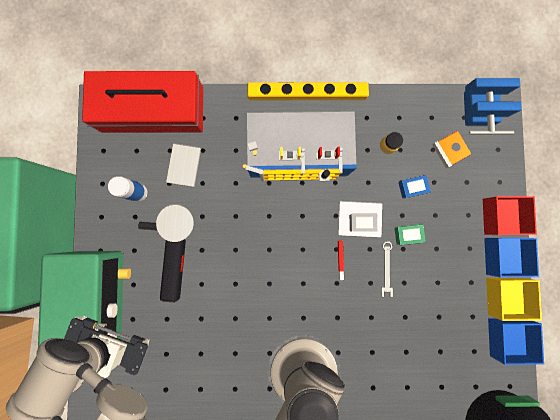

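View pics/side0.png

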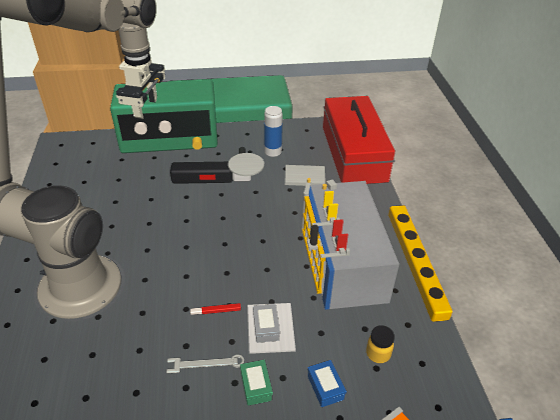

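```bash
cat >> h.py <<'E'
def cloud(f):
    c=np.load('pics/'+f+'.npz'); z=c['range_z']; v,u=np.mgrid[:420,:560]
    P=np.stack([(u-c['cx'])/c['fx']*z,(v-c['cy'])/c['fy']*z,z],-1)
    return (P-c['t'])@c['R'], z>0, c['img'].astype(int)
E
python3 - <<'E'
from h import *
np.set_printoptions(precision=4,suppress=True)
for f,pts in(('top0',dict(blue=(415,187),green=(411,235),grey=(364,222))),('side0',dict(blue=(327,380),green=(257,380),grey=(267,318)))):
    P,ok,img=cloud(f)
    for k,(u,v) in pts.items():
        c=P[v,u]; m=ok&(np.abs(P[...,2]-c[2])<.006)&(np.hypot(*(P[...,:2]-c[:2]).transpose(2,0,1))<.07)
        q=P[m]; r=cv2.minAreaRect((q[:,:2]*1000).astype(np.float32)); print(f,k,len(q),q[:,2].mean(),r)
P,ok,img=cloud('top0')
cage=ok&(np.abs(P[...,2]-.15)<.006)&(img.max(-1)-img.min(-1)<25);cage[:, :240]=0;cage[:,365:]=0
print('roof',cv2.minAreaRect((P[cage][:,:2]*1000).astype(np.float32)),cage.sum())
for f in('top0','side0'):
    P,ok,img=cloud(f); r,g,b=img.transpose(2,0,1); zz=ok&(P[...,2]>.17)&(P[...,2]<.22)&(P[...,1]>-.25)&(P[...,1]<.25)&(P[...,0]>.35)&(P[...,0]<.9)
    for k,m in dict(red=(r>140)&(g<80)&(b<80),yel=(r>150)&(g>130)&(b<90),blk=(img.max(-1)<60)).items():
        q=P[zz&m]; print(f,k,len(q),np.median(q,0) if len(q) else'',q.min(0) if len(q) else '',q.max(0) if len(q) else '')
E
python3 - <<'E'
import cv2
a=cv2.imread('pics/top0.png')[95:195,235:365]; b=cv2.imread('pics/side0.png')[170:300,290:400]
a=cv2.resize(a,None,fx=4,fy=4,interpolation=2);b=cv2.resize(b,(275,325),interpolation=2)
cv2.imwrite('pics/z1.png',cv2.copyMakeBorder(cv2.hconcat([cv2.copyMakeBorder(a,0,0,0,0,0),cv2.copyMakeBorder(b,0,75,0,0,0)]),0,0,0,0,0))
E
```

```text
top0 blue 464 0.038339896715532375 ((590.3633422851562, -363.8510437011719), (57.739898681640625, 84.760986328125), 12.693943977355957)
top0 green 463 0.038488317154025606 ((435.1620788574219, -344.3917541503906), (57.89101791381836, 84.77074432373047), 5.387650966644287)
top0 grey 446 0.0450377750319869 ((473.9254150390625, -192.96533203125), (84.35012817382812, 54.22023391723633), 89.68327331542969)
side0 blue 650 0.04081746283595967 ((592.5086059570312, -364.80340576171875), (58.506839752197266, 84.443115234375), 12.889103889465332)
side0 green 908 0.03927416055316843 ((437.7211608886719, -344.63916015625), (58.13545227050781, 86.28132629394531), 5.3518781661987305)
side0 grey 676 0.04587054078663054 ((476.7240295410156, -193.47012329101562), (88.7033920288086, 57.845794677734375), 89.8094253540039)
roof ((394.4031982421875, 16.0780029296875), (320.60528564453125, 815.2680053710938), 89.26414489746094) 5305
top0 red 35 [ 0.6695 -0.0402  0.2052] [ 0.6581 -0.0907  0.2002] [ 0.6819 -0.037   0.2109]
top0 yel 39 [0.6701 0.0243 0.2032] [0.6575 0.0183 0.1838] [0.681  0.0744 0.2074]
top0 blk 45 [ 0.6074 -0.0511  0.2019] [ 0.599  -0.0621  0.1701] [ 0.6655 -0.0444  0.2065]
side0 red 224 [ 0.6713 -0.0837  0.1913] [ 0.6599 -0.0935  0.1703] [ 0.6836 -0.0337  0.2088]
side0 yel 218 [0.6701 0.0259 0.1912] [0.6584 0.0126 0.1701] [0.683  0.0841 0.2091]
side0 blk 81 [ 0.6081 -0.0612  0.1947] [ 0.601  -0.0677  0.171 ] [ 0.6156 -0.0463  0.209 ]
```

View pics/z1.png

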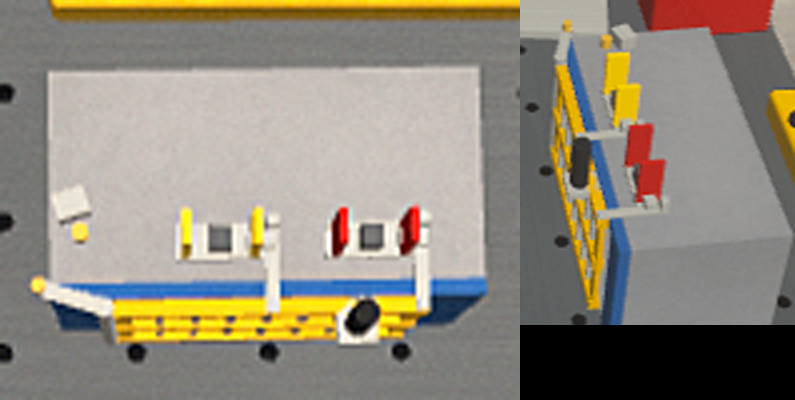

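```bash
cat >> h.py <<'E'
def go(x,y,z,yaw):
    s=observe(); p=s['tool_pos']; a=s['tool_rot'][2]; d=np.array([x,y,z])-p
    t=(a-yaw+np.pi)%(2*np.pi)-np.pi
    print('row',np.round([d[0]*np.cos(a)+d[1]*np.sin(a), d[0]*np.sin(a)-d[1]*np.cos(a), -d[2], t],4))
E
python3 -c "
from h import *
go(.5915,-.3645,.12,1.794)
print(w('top0',244.5,166),w('side0',308,181))"
```

```text
row [-0.6807 -0.6644  0.1061  0.9978]
[0.63528695 0.17690338 0.16444667] [0.63518857 0.17617724 0.16003429]
```

Call:
{"fn": "step_arm", "kwargs": {"plan": [[-1, -0.681, -0.664, 0.03, 0.998], [-1, -0.681, -0.664, 0.03, 0.998], [-1, -0.681, -0.664, 0.03, 0.998], [-1, -0.681, -0.664, 0.03, 0.998], [-1, -0.681, -0.664, 0.03, 0.998], [-1, -0.681, -0.664, 0.03, 0.998], [-1, -0.681, -0.664, 0.03, 0.998], [-1, -0.681, -0.664, 0.03, 0.998], [-1, -0.681, -0.664, 0.03, 0.998], [-1, -0.681, -0.664, 0.03, 0.998], [-1, -0.681, -0.664, 0.03, 0.998], [-1, -0.681, -0.664, 0.03, 0.998], [-1, -0.681, -0.664, 0.03, 0.998], [-1, -0.681, -0.664, 0.03, 0.998], [-1, -0.681, -0.664, 0.03, 0.998], [-1, -0.681, -0.664, 0.03, 0.998], [-1, -0.681, -0.664, 0.03, 0.998], [-1, -0.681, -0.664, 0.03, 0.998]]}}

```text
time: 2.35
tool_pos: [0.5919, -0.3629, 0.1965]
tool_rot: [-3.141, -0.001, 1.794]
contact_force: [0.4, 0.1, -1.1]
opening: 0.0919
grip_force: 0.0
```

```bash
cat >> h.py <<'E'
def wcloud(f):
    s=observe(); c=snap('wrist',f); z=c['range_z']; v,u=np.mgrid[:420,:560]; T=c['T_tool_cam']
    P=np.stack([(u-c['cx'])/c['fx']*z,(v-c['cy'])/c['fy']*z,z],-1)@T[:3,:3].T+T[:3,3]
    from scipy.spatial.transform import Rotation as R
    return P@R.from_euler('xyz',s['tool_rot']).as_matrix().T+s['tool_pos'],z>0,c['img'].astype(int)
E
python3 - <<'E'
from h import *
P,ok,img=wcloud('w1')
m=ok&(abs(P[...,2]-.04)<.008)&(np.hypot(P[...,0]-.5915,P[...,1]+.3645)<.07)
print(m.sum(),P[m][:,2].mean(),cv2.minAreaRect((P[m][:,:2]*1000).astype(np.float32)))
go(.5915,-.3645,.01,1.794)
E
```

```text
5102 0.040110008296998 ((591.75390625, -365.3138732910156), (57.982666015625, 84.06742858886719), 12.658535957336426)
row [-0.0016 -0.0008  0.187   0.0007]
```

View pics/w1.png

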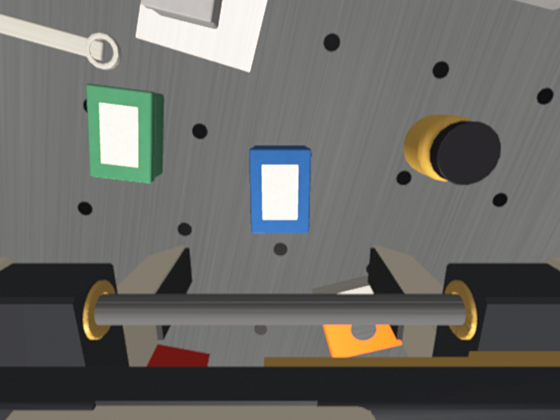

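The wrist view shows the blue tin at (280,190), square between the fingers; green is at (125,133).

Call:
{"fn": "step_arm", "kwargs": {"plan": [[-1, -0.002, 0, 0.06, 0], [-1, -0.002, 0, 0.12, 0], [-1, -0.002, 0, 0.165, 0], [-1, -0.002, 0, 0.186, 0], [-1, -0.002, 0, 0.186, 0], [1, -0.002, 0, 0.186, 0], [1, -0.002, 0, 0.186, 0], [1, -0.002, 0, 0.186, 0], [1, -0.002, 0, 0.186, 0], [1, -0.002, 0, 0.186, 0], [1, -0.002, 0, 0.176, 0], [1, -0.002, 0, 0.14, 0], [1, -0.002, 0, 0.08, 0], [1, -0.002, 0, 0.06, 0], [1, -0.002, 0, 0.06, 0]], "grip_force": 30}}

```text
time: 4.28
tool_pos: [0.5932, -0.3663, 0.1387]
tool_rot: [3.139, 0.003, 1.794]
contact_force: [-0.2, -0.8, -3.7]
opening: 0.058
grip_force: 30.0
```

```bash
python3 - <<'E'
from h import *
P,ok,img=wcloud('w2'); r,g,b=img.transpose(2,0,1)
m=ok&(abs(P[...,2]-.046)<.006)&(np.hypot(P[...,0]-.4755,P[...,1]+.193)<.07)
if m.sum()>50: print(m.sum(),P[m][:,2].mean(),cv2.minAreaRect((P[m][:,:2]*1000).astype(np.float32)))
s=observe();p=s['tool_pos'];print(p,s['opening'],s['grip_force'])
m=ok&(P[...,2]>p[2]+.01)&(P[...,2]<p[2]+.05)&(np.hypot(P[...,0]-p[0],P[...,1]-p[1])<.055)&((b>r+40)|(r>200))
print(m.sum(),P[m][:,2].mean(),cv2.minAreaRect((P[m][:,:2]*1000).astype(np.float32)))
go(.4755,-.193,.1,1.569)
E
```

```text
[ 0.59234119 -0.36567359  0.13645975] 0.05804138523529106 29.999058544635773
17924 0.16685429258252335 ((592.2017822265625, -361.7174072265625), (61.78523254394531, 76.87345886230469), 12.565699577331543)
row [ 0.1942 -0.0758  0.0365  0.2248]
```

Call:
{"fn": "step_arm", "kwargs": {"plan": [[1, 0.05, -0.019, 0, 0.1], [1, 0.1, -0.038, 0, 0.2], [1, 0.15, -0.057, 0, 0.225], [1, 0.18, -0.07, 0, 0.225], [1, 0.194, -0.076, 0, 0.225], [1, 0.194, -0.076, 0, 0.225], [1, 0.194, -0.076, 0, 0.225]]}}

```text
time: 5.2
tool_pos: [0.4763, -0.1945, 0.1364]
tool_rot: [3.141, 0.0, 1.568]
contact_force: [-0.5, 0.4, -2.8]
opening: 0.0575
grip_force: 30.0
```

```bash
python3 - <<'E'
from h import *
snap('top','t2');snap('side','s2')
P,ok,img=cloud('s2'); r,g,b=img.transpose(2,0,1)
s=observe();p=s['tool_pos'];print(p,s['tool_rot'])
m=ok&(P[...,2]>.05)&(P[...,2]<.3)&(np.hypot(P[...,0]-p[0],P[...,1]-p[1])<.07)&(b>r+40)
q=P[m];print(m.sum(),q.min(0),q.max(0))
m=ok&(abs(P[...,2]-.046)<.006)&(np.hypot(P[...,0]-.4755,P[...,1]+.193)<.07)
print(m.sum(),P[m].min(0),P[m].max(0))
go(.4752,-.1932,.0575,1.569)
E
```

```text
[ 0.47613877 -0.19449683  0.1364091 ] [3.14131526e+00 1.96216864e-04 1.56806045e+00]
559 [ 0.44454415 -0.23750306  0.12432073] [ 0.5051284  -0.15974726  0.22331064]
559 [ 0.44759494 -0.23644346  0.04033893] [ 0.50553601 -0.15132166  0.05160713]
row [ 0.0013 -0.0009  0.0789 -0.0009]
```

Call:
{"fn": "step_arm", "kwargs": {"plan": [[1, 0.001, -0.001, 0.04, 0], [1, 0.001, -0.001, 0.065, 0], [1, 0.001, -0.001, 0.075, 0], [1, 0.001, -0.001, 0.079, 0], [1, 0.001, -0.001, 0.08, 0], [1, 0.001, -0.001, 0.08, 0]]}}

```text
time: 6.05
tool_pos: [0.4751, -0.1928, 0.0574]
tool_rot: [3.14, 0.001, 1.569]
contact_force: [0.4, 0.3, -3.1]
opening: 0.058
grip_force: 30.0
```

Call:
{"fn": "step_arm", "kwargs": {"plan": [[1, 0, 0, 0.001, 0], [1, 0, 0, 0.002, 0], [1, 0, 0, 0.002, 0]]}}

```text
time: 6.42
tool_pos: [0.4751, -0.1928, 0.0573]
tool_rot: [3.139, 0.001, 1.569]
contact_force: [-4.1, 1.5, 16.5]
opening: 0.0579
grip_force: 30.0
```

Contact. Release and rise.

Call:
{"fn": "step_arm", "kwargs": {"plan": [[1, 0, 0, -0.001, 0], [-0.5, 0, 0, -0.001, 0], [-1, 0, 0, -0.001, 0], [-1, 0, 0, -0.001, 0], [-1, 0, 0, -0.001, 0], [-1, 0, 0, -0.03, 0], [-1, 0, 0, -0.09, 0], [-1, 0, 0, -0.14, 0], [-1, 0, 0, -0.14, 0]]}}

```text
time: 7.55
tool_pos: [0.4765, -0.1936, 0.1986]
tool_rot: [3.134, 0.004, 1.569]
contact_force: [0.7, 0.1, 0.0]
opening: 0.0917
grip_force: 0.0
```

```bash
python3 - <<'E'
from h import *
P,ok,img=wcloud('w3')
for n,z,x,y in(('blue',.086,.475,-.193),('green',.04,.4365,-.3445),('grey',.046,.475,-.193)):
    m=ok&(abs(P[...,2]-z)<.006)&(np.hypot(P[...,0]-x,P[...,1]-y)<.07)
    if m.sum()>20: print(n,m.sum(),P[m][:,2].mean(),cv2.minAreaRect((P[m][:,:2]*1000).astype(np.float32)))
go(.436,-.3445,.19,1.6645)
E
```

```text
blue 6702 0.08618029448602751 ((474.4346618652344, -191.7218017578125), (83.61286926269531, 58.14970397949219), 89.81878662109375)
green 1891 0.03987553998006328 ((436.70953369140625, -344.9051513671875), (57.88041687011719, 84.59422302246094), 5.982603549957275)
grey 63 0.04938834283990821 ((476.97467041015625, -151.20370483398438), (2.332552671432495, 54.51150894165039), 87.17878723144531)
row [-0.1517 -0.0389  0.0061 -0.0957]
```

Call:
{"fn": "step_arm", "kwargs": {"plan": [[-1, -0.06, -0.015, 0, -0.05], [-1, -0.12, -0.03, 0, -0.1], [-1, -0.152, -0.039, 0.02, -0.1], [-1, -0.152, -0.039, 0.07, -0.1], [-1, -0.152, -0.039, 0.13, -0.1], [-1, -0.152, -0.039, 0.17, -0.1], [-1, -0.152, -0.039, 0.186, -0.1], [-1, -0.152, -0.039, 0.186, -0.1], [1, -0.152, -0.039, 0.186, -0.1], [1, -0.152, -0.039, 0.186, -0.1], [1, -0.152, -0.039, 0.186, -0.1], [1, -0.152, -0.039, 0.186, -0.1], [1, -0.152, -0.039, 0.186, -0.1], [1, -0.152, -0.039, 0.176, -0.1], [1, -0.152, -0.039, 0.13, -0.1], [1, -0.152, -0.039, 0.07, -0.1], [1, -0.152, -0.039, 0.02, -0.1], [1, -0.152, -0.039, 0.02, -0.1]]}}

```text
time: 9.85
tool_pos: [0.4366, -0.3459, 0.179]
tool_rot: [3.137, 0.006, 1.669]
contact_force: [0.3, -0.9, -3.5]
opening: 0.0579
grip_force: 30.0
```

```bash
python3 - <<'E'
from h import *
s=observe();p=s['tool_pos'];print(p,s['tool_rot'],s['opening'])
go(.4747,-.192,p[2],1.569)
E
```

```text
[ 0.43658476 -0.34586129  0.17902861] [3.13654602 0.00647285 1.66885767] 0.05791526074843302
row [ 0.1494  0.053  -0.      0.0999]
```

Call:
{"fn": "step_arm", "kwargs": {"plan": [[1, 0.05, 0.018, 0, 0.05], [1, 0.1, 0.036, 0, 0.1], [1, 0.14, 0.05, 0, 0.1], [1, 0.1485, 0.053, 0, 0.1], [1, 0.1485, 0.053, 0, 0.1], [1, 0.1485, 0.053, 0.04, 0.1], [1, 0.1485, 0.053, 0.065, 0.1], [1, 0.1485, 0.053, 0.075, 0.1], [1, 0.1485, 0.053, 0.078, 0.1], [1, 0.1485, 0.053, 0.078, 0.1], [1, 0.1485, 0.053, 0.078, 0.1]]}}

```text
time: 11.22
tool_pos: [0.4739, -0.1918, 0.0976]
tool_rot: [3.14, 0.001, 1.569]
contact_force: [0.6, -0.0, -2.4]
opening: 0.0582
grip_force: 30.0
```

Call:
{"fn": "step_arm", "kwargs": {"plan": [[1, -0.001, 0, 0.001, 0], [1, -0.001, 0, 0.002, 0], [1, -0.001, 0, 0.002, 0]]}}

```text
time: 11.6
tool_pos: [0.4737, -0.1926, 0.0954]
tool_rot: [3.141, 0.001, 1.569]
contact_force: [-1.6, -0.3, 3.8]
opening: 0.0581
grip_force: 30.0
```

Call:
{"fn": "step_arm", "kwargs": {"plan": [[1, 0, 0, 0, 0], [-0.5, 0, 0, 0, 0], [-1, 0, 0, 0, 0], [-1, 0, 0, 0, 0], [-1, 0, 0, 0, 0], [-1, 0, 0, -0.03, 0], [-1, 0, 0, -0.09, 0], [-1, 0, 0, -0.14, 0], [-1, 0, 0, -0.14, 0]]}}

```text
time: 12.72
tool_pos: [0.4752, -0.1934, 0.2387]
tool_rot: [3.134, 0.004, 1.569]
contact_force: [-0.2, -0.3, -0.6]
opening: 0.092
grip_force: 0.0
```

```bash
python3 - <<'E'
from h import *
P,ok,img=wcloud('w4')
for n,z,x,y in(('green',.126,.475,-.193),):
    m=ok&(abs(P[...,2]-z)<.006)&(np.hypot(P[...,0]-x,P[...,1]-y)<.07)
    if m.sum()>20: print(n,m.sum(),P[m][:,2].mean(),cv2.minAreaRect((P[m][:,:2]*1000).astype(np.float32)))
snap('side','s3')
go(.670,-.064,.25,3.1416)
E
```

```text
green 6681 0.12614467231613644 ((473.0824279785156, -193.36862182617188), (83.96136474609375, 58.08019256591797), 89.97176361083984)
row [ 0.1287  0.1965 -0.0156 -1.5728]
```

View pics/s3.png

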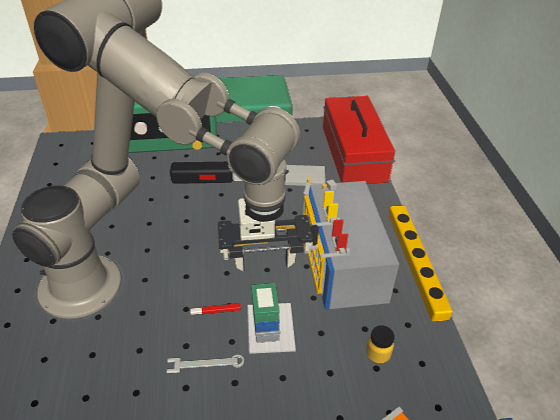

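Call:
{"fn": "step_arm", "kwargs": {"plan": [[-1, 0.01, 0.02, -0.015, -0.18], [-1, 0.03, 0.05, -0.015, -0.36], [-1, 0.06, 0.08, -0.015, -0.54], [-1, 0.08, 0.12, -0.015, -0.72], [-1, 0.1, 0.15, -0.015, -0.9], [-1, 0.12, 0.18, -0.015, -1.08], [-1, 0.129, 0.1965, -0.015, -1.26], [-1, 0.129, 0.1965, -0.015, -1.44], [-1, 0.129, 0.1965, -0.015, -1.572], [-1, 0.129, 0.1965, -0.015, -1.572], [-1, 0.129, 0.1965, -0.015, -1.572]]}}

```text
time: 14.2
tool_pos: [0.6698, -0.0638, 0.2484]
tool_rot: [3.141, -0.002, 3.138]
contact_force: [0.3, 0.3, 0.2]
opening: 0.0916
grip_force: 0.0
```

```bash
python3 - <<'E'
from h import *
np.set_printoptions(precision=4,suppress=True)
P,ok,img=wcloud('w5'); r,g,b=img.transpose(2,0,1)
zz=ok&(P[...,2]>.196)&(P[...,2]<.215)&(P[...,0]>.58)
for k,m in dict(red=(r>120)&(g<70)&(b<70),yel=(r>150)&(g>120)&(b<90),blk=(img.max(-1)<70)).items():
    q=P[zz&m]
    if len(q): print(k,len(q),np.percentile(q,1,0),np.percentile(q,99,0))
print(observe()['qpos'])
go(.670,-.064,.174,3.1416)
E
```

```text
red 675 [ 0.6594 -0.0922  0.1963] [ 0.6827 -0.0372  0.2075]
yel 1189 [0.6584 0.017  0.1962] [0.6819 0.0732 0.2074]
blk 812 [ 0.6002 -0.0643  0.2004] [ 0.618  -0.0471  0.2067]
[-0.2089  0.617   1.0129  0.0001  1.5131 -1.7767]
row [-0.     -0.0001  0.0748 -0.003 ]
```

View pics/w5.png

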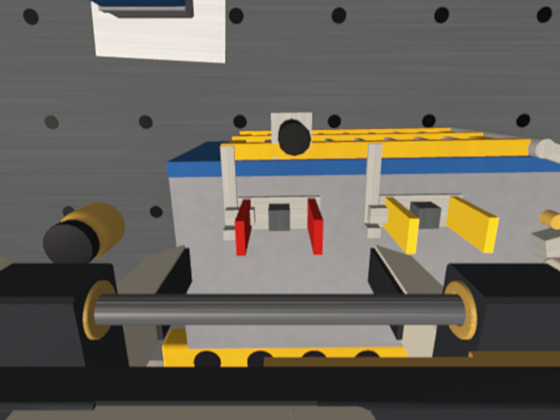

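The red jaws (243,227)/(315,226) lie between the fingers, yellow at (400,225)/(472,223), post at (294,137).

Call:
{"fn": "step_arm", "kwargs": {"plan": [[-1, 0, 0, 0.04, 0], [-1, 0, 0.001, 0.07, 0], [-1, 0, 0.001, 0.074, 0], [-1, 0, 0.001, 0.074, 0], [0, 0, 0.001, 0.074, 0], [1, 0, 0.001, 0.074, 0], [1, 0, 0.001, 0.074, 0], [1, 0, 0.001, 0.074, 0], [1, 0, 0.001, 0.074, 0], [1, 0, 0.001, 0.074, 0], [1, 0, 0.001, 0.074, 0]], "grip_force": 15}}

```text
time: 15.62
tool_pos: [0.6702, -0.0642, 0.1763]
tool_rot: [-3.139, 0.0, 3.14]
contact_force: [-2.1, -0.9, 0.6]
opening: 0.0273
grip_force: 15.0
```

```bash
python3 - <<'E'
from h import *
np.set_printoptions(precision=4,suppress=True)
for u,v in((522,145),(535,145),(545,147),(555,150),(549,218),(235,150)):print(u,v,end=' ');t=w('w5',u,v);s=[.6698,-.0638,.2484];print(np.array([s[0]-t[0],s[1]+t[1],s[2]-t[2]]),t)
E
```

```text
522 145 [0.6196 0.1177 0.1505] [0.0502 0.1815 0.0979]
535 145 [0.6189 0.1231 0.1563] [0.0509 0.1869 0.0921]
545 147 [0.6201 0.1294 0.1581] [0.0497 0.1932 0.0903]
555 150 [0.6226 0.1392 0.1556] [0.0472 0.203  0.0928]
549 218 [0.6734 0.1416 0.1623] [-0.0036  0.2054  0.0861]
235 150 [ 0.6234 -0.0978  0.1504] [ 0.0464 -0.034   0.098 ]
```

Call:
{"fn": "step_arm", "kwargs": {"plan": [[-1, 0, 0, 0, 0], [-1, 0, 0, 0, 0], [-1, 0, 0, 0, 0], [-1, 0, 0, 0, 0], [-1, 0, 0, -0.05, 0], [-1, 0, 0.03, -0.07, 0], [-1, 0, 0.09, -0.07, 0], [-1, 0, 0.1095, -0.06, 0], [-1, 0, 0.1095, -0.02, 0], [-1, 0, 0.1095, 0, 0], [-1, 0, 0.1095, 0, 0], [0, 0, 0.1095, 0, 0], [1, 0, 0.1095, 0, 0], [1, 0, 0.1095, 0, 0], [1, 0, 0.1095, 0, 0], [1, 0, 0.1095, 0, 0], [1, 0, 0.1095, 0, 0], [1, 0, 0.1095, 0, 0]]}}

```text
time: 17.88
tool_pos: [0.6704, 0.0458, 0.1762]
tool_rot: [-3.14, 0.001, 3.14]
contact_force: [-1.7, -2.7, 4.2]
opening: 0.0275
grip_force: 15.0
```

Call:
{"fn": "step_arm", "kwargs": {"plan": [[-1, 0, 0, 0, 0], [-1, 0, 0, 0, 0], [-1, 0, 0, 0, 0], [-1, 0, 0, 0, 0], [-1, 0, 0, -0.05, 0], [-1, 0, -0.02, -0.07, 0], [-0.2, 0.03, -0.07, -0.07, 0], [-0.2, 0.06, -0.1, -0.07, 0], [-0.2, 0.0614, -0.1013, -0.07, 0], [-0.2, 0.0614, -0.1013, -0.03, 0], [-0.2, 0.0614, -0.1013, 0.004, 0], [-0.2, 0.0614, -0.1013, 0.009, 0], [-0.2, 0.0614, -0.1013, 0.009, 0], [1, 0.0614, -0.1013, 0.009, 0], [1, 0.0614, -0.1013, 0.009, 0], [1, 0.0614, -0.1013, 0.009, 0], [1, 0.0614, -0.1013, 0.009, 0], [1, 0.0614, -0.1013, 0.009, 0]], "grip_force": 40}}

```text
time: 20.12
tool_pos: [0.6089, -0.0549, 0.167]
tool_rot: [-3.141, 0.0, 3.141]
contact_force: [-0.8, -2.1, 1.1]
opening: 0.0193
grip_force: 40.0
```

```bash
python3 - <<'E'
from h import *
p=observe()['tool_pos'];print(observe()['tool_pos'],observe()['qpos'])
for hx in(.612,):
  H=np.array([hx,.130]); r=p[:2]-H; print(np.hypot(*r))
  for t in np.arange(.15,1.6,.15):
    c,s=np.cos(-t),np.sin(-t); q=H+np.array([c*r[0]-s*r[1],s*r[0]+c*r[1]])-p[:2]; print(round(t,2),np.round([-q[0],q[1]],4))
E
```

```text
[ 0.60890596 -0.05494326  0.16700328] [-2.15078696e-01  5.48121358e-01  1.36101140e+00 -4.06717898e-04
  1.23188115e+00 -1.78484992e+00]
0.1849691395117181
0.15 [0.0276 0.0025]
0.3 [0.0545 0.0092]
0.45 [0.0801 0.0198]
0.6 [0.1039 0.0341]
0.75 [0.1252 0.0517]
0.9 [0.1437 0.0724]
1.05 [0.1589 0.0956]
1.2 [0.1704 0.1208]
1.35 [0.178  0.1475]
1.5 [0.1816 0.1749]
```

Call:
{"fn": "step_arm", "kwargs": {"plan": [[1, 0.014, 0.001, 0, 0.075], [1, 0.028, 0.0025, 0, 0.15], [1, 0.041, 0.0055, 0, 0.225], [1, 0.0545, 0.009, 0, 0.3], [1, 0.0675, 0.014, 0, 0.375], [1, 0.08, 0.02, 0, 0.45], [1, 0.08, 0.02, 0, 0.45]]}}

```text
time: 21.0
tool_pos: [0.5301, -0.0309, 0.167]
tool_rot: [3.135, 0.002, 2.691]
contact_force: [8.9, 14.1, -3.6]
opening: 0.0191
grip_force: 40.0
```

```bash
python3 - <<'E'
import numpy as np
H=np.array([.622,.1305]);r=np.array([.6089,-.0549])-H;P=np.array([.5289,-.0349]);a=3.141-.45
for t in np.arange(.45,1.66,.1):
    c,s=np.cos(-t),np.sin(-t); d=H+np.array([c*r[0]-s*r[1],s*r[0]+c*r[1]])-P
    print(round(t,2),np.round([d[0]*np.cos(a)+d[1]*np.sin(a),d[0]*np.sin(a)-d[1]*np.cos(a),t-.45],4),d+P)
E
```

```text
0.45 [0.0012 0.004  0.    ] [ 0.52956153 -0.03074484]
0.55 [0.0197 0.0063 0.1   ] [ 0.51392572 -0.02071084]
0.65 [0.0378 0.0103 0.2   ] [ 0.49936974 -0.00916599]
0.75 [0.0554 0.0161 0.3   ] [0.48603905 0.00377435]
0.85 [0.0724 0.0237 0.4   ] [0.47406683 0.0179809 ]
0.95 [0.0885 0.033  0.5   ] [0.46357272 0.0333117 ]
1.05 [0.1036 0.0437 0.6   ] [0.45466155 0.04961357]
1.15 [0.1176 0.056  0.7   ] [0.44742238 0.06672364]
1.25 [0.1303 0.0696 0.8   ] [0.44192753 0.08447093]
1.35 [0.1415 0.0844 0.9   ] [0.4382319  0.10267814]
1.45 [0.1513 0.1002 1.    ] [0.43637243 0.12116333]
1.55 [0.1594 0.1169 1.1   ] [0.43636768 0.13974181]
1.65 [0.1657 0.1344 1.2   ] [0.43821771 0.15822794]
```

Call:
{"fn": "step_arm", "kwargs": {"plan": [[1, 0.0012, 0.004, 0, 0], [1, 0.0197, 0.0063, 0, 0.1], [1, 0.0378, 0.0103, 0, 0.2], [1, 0.0554, 0.0161, 0, 0.3], [1, 0.0554, 0.0161, 0, 0.3]]}}

```text
time: 21.62
tool_pos: [0.4859, 0.0043, 0.167]
tool_rot: [3.141, 0.001, 2.392]
contact_force: [3.1, -2.0, -1.1]
opening: 0.0194
grip_force: 40.0
```

Forces are low; continuing the arc (relative to this pose).

```bash
python3 - <<'E'
import numpy as np
H=np.array([.622,.1305]);r=np.array([.6089,-.0549])-H;P=np.array([.48604,.00377]);a=3.141-.75
for t in np.arange(.85,1.66,.1):
    c,s=np.cos(-t),np.sin(-t); d=H+np.array([c*r[0]-s*r[1],s*r[0]+c*r[1]])-P
    print(np.round([d[0]*np.cos(a)+d[1]*np.sin(a),d[0]*np.sin(a)-d[1]*np.cos(a),t-.75],4))
E
```

```text
[0.0184 0.0022 0.1   ]
[0.0366 0.0063 0.2   ]
[0.0542 0.0121 0.3   ]
[0.0712 0.0197 0.4   ]
[0.0873 0.0289 0.5   ]
[0.1024 0.0397 0.6   ]
[0.1164 0.052  0.7   ]
[0.1291 0.0656 0.8   ]
[0.1403 0.0803 0.9   ]
```

Call:
{"fn": "step_arm", "kwargs": {"plan": [[1, 0.0184, 0.0022, 0, 0.1], [1, 0.0366, 0.0063, 0, 0.2], [1, 0.0542, 0.0121, 0, 0.3], [1, 0.0712, 0.0197, 0, 0.4], [1, 0.0873, 0.0289, 0, 0.5], [1, 0.1024, 0.0397, 0, 0.6], [1, 0.1164, 0.052, 0, 0.7], [1, 0.1227, 0.0588, 0, 0.75], [1, 0.1227, 0.0588, 0, 0.75], [1, 0.1227, 0.0588, 0, 0.75], [1, 0.1227, 0.0588, 0, 0.75]]}}

```text
time: 23.0
tool_pos: [0.4367, 0.1302, 0.1669]
tool_rot: [3.141, 0.0, 1.641]
contact_force: [-0.9, -4.3, 4.9]
opening: 0.0193
grip_force: 40.0
```

```bash
python3 - <<'E'
from h import *
snap('side','s9');snap('top','t9');s=observe();print(s['tool_pos'],s['contact_force'],s['opening'],s['qvel'])
a=cv2.imread('pics/s9.png');b=cv2.imread('pics/t9.png')[90:290,220:440]
cv2.imwrite('pics/z9.png',cv2.hconcat([cv2.resize(a,(440,330)),cv2.resize(b,(360,330))]))
E
```

```text
[0.43671883 0.13030791 0.1669209 ] [-1.2687914  -3.32510555  5.24801139] 0.019439253283010504 [-3.08877125e-04  4.02172041e-05  6.04131139e-04 -1.16349475e-03
 -9.29211743e-06  1.34492833e-04]
```

View pics/z9.png

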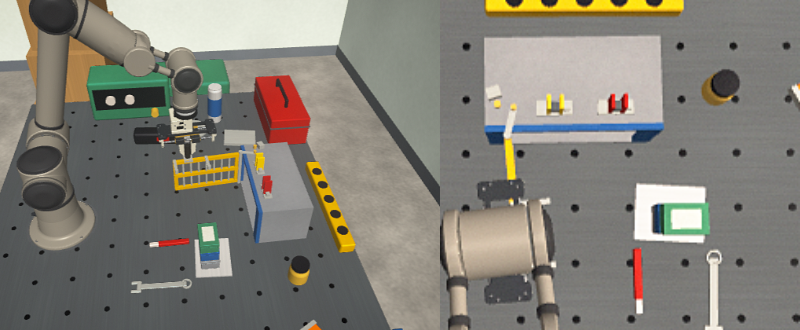

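The gate stands square to the cage front (about 1.5 rad) with the post held. Both catches are in and the column is standing.

```bash
python3 -c "
from cell import *
print(hand_in())"
```

```text
the job is handed in; nothing more can be done
None
```

I handed the job in at about 23 s on the robot clock: blue and green are stacked on grey, red then yellow catch are squeezed fully in, and the gripper still holds the gate post at about 1.5 rad; the hand-in gave no pass or fail verdict.

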